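# Press the square seal flush on the sloped writing pad

## Robot

A 6-joint arm with a two-finger parallel gripper is mounted at the origin on the work surface. World frame = base frame: x ahead of the robot, y to its left, z up, the work surface at z = 0. Lengths are in m, angles in rad, forces in N, time in s.
With the tool pointing down it reaches from about 0.4 to 0.825 m from the base axis. Payload 7 kg.
Tool frame: the origin (TCP) lies midway between the tips of the shut fingers; the grasp point (between the pads) lies 19 mm behind it; z points along the fingers, y is the line along which they close (so a half turn about z gives the same grasp; the last joint's range is limited). The gripper opens to 88 mm and grips with 3 to 60 N. Pads are 19 mm wide; open, the fingers measure 130 mm over their backs; the gripper's body (78 mm by 193 mm) begins 47 mm behind the grasp point.
Start: joints at [-0.98, 0.359, 0.012, 0, -1.224, -0.288], TCP at [0.201, -0.644, 0.227] pointing down, gripper open.
Joint ranges: [-3.07, 3.07], [-1.43, 2.12], [-1.02, 1.25], [-3.03, 1.67], [-3.05, -0], [-3.03, 3.03]. Speed limits (rad/s): [2.39, 2.39, 3.01, 3.14, 3.14, 3.14].

## Interface

Orientations are given as [roll, pitch, yaw] about the fixed x, y, z axes, in that order (R = Rz(yaw) Ry(pitch) Rx(roll)).
In Python, from station import get_state, grab_frame, calibration, job_done, boxes_of, regions_of, spot_point gives the robot as it stands. The module is installed in compiled form; this text tells all that it offers.
- The arm moves only by the tool arm_command, never from a script. Its argument "commands" is a list of rows, each an object of numbers: "tx", "ty", "tz": the shift along the tool's x, y, z each as a share of 25 cm, from -1 to 1; "twist": the turn about the tool's z as a share of 180 degrees, from -1 to 1. A call has exactly 8 rows; each row is the pose to reach, as a shift and turn from the pose commanded when the call began, along the tool's axes at that moment, turning the shorter way round; what a row does not reach only later rows make up. A row lasts 1/12 s, in which the tool goes at most 41.7 mm and 7.16 degrees, less where a joint would pass 70% of its speed; a pose out of reach is approached as far as the arm can. A call with a number of a shift or a turn outside -1 to 1 is refused whole. A call with a gripper value outside its range is refused whole. "claw" is the opening, from 0 (shut) to 1 (fully open), set as the call begins (left out, the last holds). The fingers move at their own pace and stop on an object; "grip_force" is the grip in N (left out, the last holds). Time passes only in rows, so rows that repeat a pose let the fingers close, or fill a call up. It gives the time, the measured TCP pose, the force, the opening and the grip force at its end, in the units of the state.
- get_state(): the state, without advancing time (a new reading comes with each control period).
- grab_frame(name): name is "scene" or "top"; returns the picture (480x640x3 uint8, red, green, blue); there is no depth.
- calibration(name): a dict with "camera_matrix" (3x3 intrinsics, pixels), "extrinsics" (4x4, takes a point from camera to world coordinates). Camera axes: x right, y down, z forward; pixel columns grow to the right and rows downward; lengths in m; the calibration is good to about 2 mm. A picture is of the moment at which its call begins. calibration takes no time and is no camera call.
- job_done(): hands the job in; it is judged then, once.
Trained networks look in the newest picture that a camera, given by its name, has taken for a name from the list of things; names that differ only in an ending like _2 or _b are one class to them, and where a whole thing is asked for, a point or a joint stands for the part that bears it (a point fixed in the world has none). Each returns a list of dicts, best first, with "score" (0 to 1); they miss things now and then, are a little off and sometimes report something else, mostly with a low value. They report only what shows in the picture. A call takes as long as a camera call. They do not tell look-alikes from the thing itself.
- boxes_of(query, camera): "rect" ([left, top, right, bottom] in pixels, round what is visible of it).
- regions_of(query, camera): "region" (480x640 bool, what is visible of it) and "rect" ([left, top, right, bottom] in pixels, round what is visible of it).
- spot_point(query, camera): "uv" ([column, row] in pixels: a listed point, or the origin of a listed thing).
The state is a dict: "t": time; "q": joint angles; "qd": joint speeds; "joint_efforts": joint torques, N m; "eef_pos": TCP position; "ee_rot": TCP orientation; "force": force on the tool from outside, world axes, zero at the start; "moment": the same for the moment, N m; "width": finger opening in m; "gripper_force": force on a finger pad.
Only numpy, scipy, OpenCV 4.12 (cv2) and the standard library are available. Lean on these libraries where they do the work, as an engineer would, in place of code of your own. Each camera call takes 0.05 s, during which the arm holds its last target. There are 200 camera calls.

## Task

Take the big square stone seal out of the cluttered writing tray, without knocking over the round seals, and press its foot flat and flush on the sheet of the sloped writing pad, inside the inked frame and squared up with it. Match its slope by feel, push gently with about the weight of a kilogram (10 N), without shoving the board to another slope, and finish while still gripping the seal by its sides and holding it pressed there.

Things in the scene. Friction and masses are not known exactly. Their poses are not given: they have to be found in the camera images.
- seal_mid (a point): Centre of the square stone seal, a plain pale marble block 40 x 40 mm and 62 mm tall (about 0.25 kg), standing on its foot in the tray; the point is half-way up (31 mm above the foot). z runs from the foot (the face to press) to the top, x and y are square to its sides.
- seal: The same seal; origin at the centre of its foot, axes as above.
- round_a_mid (a point): Half-way up the thicker round marble seal (cylinder 30 mm across, 56 mm tall) that stands in the tray; leave standing. z is its axis.
- round_b_mid (a point): Half-way up the thinner round marble seal (cylinder 24 mm across, 62 mm tall) that stands in the tray; leave standing. z is its axis.
- tray: Fixed black open tray, outside 200 mm (its x) x 280 mm (its y) x 30 mm high, walls and floor 5 mm; origin under its centre on the table. The three seals stand upright in a row along its y, on its floor, about 80 mm apart and in any order; the clear room beside them is along its x. Two ink sticks no more than 12 mm high lie in it near its -x wall.
- frame (a point): Centre of the inked square frame (56 mm inside) printed on the sheet of the writing pad, on the sheet's surface. z is the pad's outward normal, x points up the slope, y along the width. The slope differs each time, about 6 to 17 degrees, rising away from the robot; the reading is noisy, so settle the fit by touch.
- pad: The grey sheet-covered writing pad, 190 mm along the slope (x) x 200 mm wide (y) x 6 mm thick, same origin and axes as frame. It lies on springs over the board: it starts to give at about 3 N, then sinks 1 mm straight into the slope for every 2 N, and bottoms after 8 mm (about 18 N). It does not tip.
- clip (a point): Top of the metal clip in the middle of the top edge of the wooden board that carries the pad (245 mm along the slope x 240 mm wide x 10 mm thick): 116 mm up the slope from the frame's centre; clip 20 mm x 90 mm, it stands at most 13 mm over the board, level with the sheet or lower. The board is friction-clamped to its slope and stays put under the push asked for; a hard shove (over 50 N) makes it slip.
- stand: Wooden stand of the board, fixed: base 250 x 270 mm; origin under its centre on the table. Two uprights reach 115 mm above the table just outside the board's side edges, 90 mm beyond the origin along its x.
There are look-alikes about, which are no part of the job. Leave any green look-alike of the seal alone.

How it is judged:
By the outcome, as a careful person would: the job done as asked, in the order asked, and still so for the second after the job is handed in, while the arm keeps its last pose, push and grip.
It also fails if it takes over 56 s, if anything falls off the work surface, if the arm or the gripper's body presses on something with over 40 N, if the wrist force passes 120 N, or if a joint passes its speed limit or range.

## Working session

There is one attempt and no reset: what is moved stays moved. The work goes in short steps, Python scripts to look and compute and a tool call to move; the robot and the scene stay as the last step left them, time stands still between calls to the robot, and variables do not carry over. Pictures are saved under pics/ and viewed, at most 10 in all, crops included, and the job is handed in when it is done.

Besides the shell and the picture viewer there is one more tool, called after "Request:" as name(argument=value, ...) on one line, values as JSON. arm_command: Moves the arm, as the interface text tells. Shift numbers are shares of 25 cm and turn numbers shares of 180 degrees, none past 1 either way. Its arguments: {"type":"object","properties":{"commands":{"type":"array"},"claw":{"type":"number"},"grip_force":{"type":"number"}},"required":["commands"]}

```bash
mkdir -p pics
cat > h.py <<'E'
import numpy as np, cv2
from station import *
from scipy.spatial.transform import Rotation as R
def ray(cam,uv):
    c=calibration(cam);K=np.array(c["camera_matrix"]);T=np.array(c["extrinsics"])
    d=T[:3,:3]@np.linalg.solve(K,[uv[0],uv[1],1]);return T[:3,3],d/np.linalg.norm(d)
def atz(cam,uv,z):
    o,d=ray(cam,uv);return o+d*(z-o[2])/d[2]
def tri(uvs):
    A=np.zeros((3,3));b=np.zeros(3);rs=[ray(c,u) for c,u in uvs.items()]
    for o,d in rs:
        P=np.eye(3)-np.outer(d,d);A+=P;b+=P@o
    p=np.linalg.solve(A,b);return p,max(np.linalg.norm(np.cross(p-o,d)) for o,d in rs)
E
python3 - <<'E'
from h import *
np.set_printoptions(precision=4,suppress=True)
s=get_state();print({k:np.round(s[k],3) for k in s})
for c in("scene","top"):
    cv2.imwrite(f"pics/{c}0.png",grab_frame(c)[:,:,::-1])
    print(c,np.array(calibration(c)["extrinsics"])[:3,3])
U={}
for n in["seal_mid","round_a_mid","round_b_mid","frame","clip","tray","stand","seal"]:
    U[n]={c:[(round(d["score"],2),np.round(d["uv"],1)) for d in spot_point(n,c)] for c in("scene","top")}
    print(n,U[n])
    if all(U[n].values()): print("   ",*tri({c:U[n][c][0][1] for c in U[n]}))
E
```

```text
{'t': np.float64(0.0), 'q': array([-0.98 ,  0.359,  0.011, -0.   , -1.224, -0.288]), 'qd': array([ 0.   , -0.001, -0.002, -0.001, -0.   ,  0.001]), 'joint_efforts': array([ -0.002, -58.273,  29.305,   6.997,   0.007,  -0.   ]), 'eef_pos': array([ 0.201, -0.644,  0.226]), 'ee_rot': array([ 3.14 , -0.   , -2.839]), 'force': array([-0.348, -0.255,  0.489]), 'moment': array([-0.005,  0.015, -0.014]), 'gripper_force': np.float64(0.0), 'width': np.float64(0.088)}
scene [1.0874 0.0066 0.8425]
top [0.4141 0.0177 0.8187]
seal_mid {'scene': [(0.94, array([443.8, 268.6])), (0.67, array([382.9, 175.5])), (0.46, array([198.8, 242.9]))], 'top': [(0.95, array([257.2, 345.4])), (0.57, array([197.1, 231.6])), (0.55, array([247.7, 218.8]))]}
    [ 0.4262  0.2041 -0.2477] 0.06554766233144188
round_a_mid {'scene': [(0.72, array([484.1, 258.8]))], 'top': [(0.75, array([150.4, 246.1]))]}
    [0.5848 0.2753 0.0412] 0.006029409330023959
round_b_mid {'scene': [(0.74, array([393.3, 274.8])), (0.6, array([445.4, 270.1]))], 'top': [(0.77, array([249.9, 218.9])), (0.33, array([426.7, 231.9]))]}
    [0.624  0.1147 0.0414] 0.001140350739695513
frame {'scene': [], 'top': [(0.73, array([441. , 226.6])), (0.29, array([200.3, 232.6]))]}
clip {'scene': [(0.71, array([181.7, 302.7]))], 'top': [(0.62, array([441.9, 157.6]))]}
    [ 0.7058 -0.2147  0.0728] 0.0006196078565868207
tray {'scene': [(0.65, array([433.9, 273.4]))], 'top': [(0.9, array([206.7, 243.2]))]}
    [0.5942 0.1939 0.0007] 0.0020659622182955953
stand {'scene': [(0.56, array([209. , 266.4])), (0.46, array([181.5, 300. ]))], 'top': [(0.82, array([428.6, 232.4]))]}
    [ 0.5952 -0.2003 -0.0041] 0.00022400087583987545
seal {'scene': [(0.89, array([380.4, 189.9])), (0.84, array([441.8, 280.4])), (0.23, array([202.4, 240.7]))], 'top': [(0.75, array([260.4, 346.6])), (0.65, array([199.3, 234.3]))]}
    [ 0.4107  0.1048 -0.0038] 0.0015304090799113735
```

View pics/top0.png

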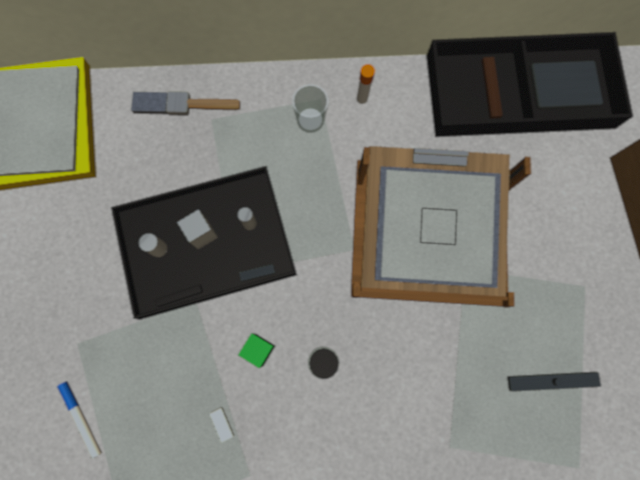

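View pics/scene0.png

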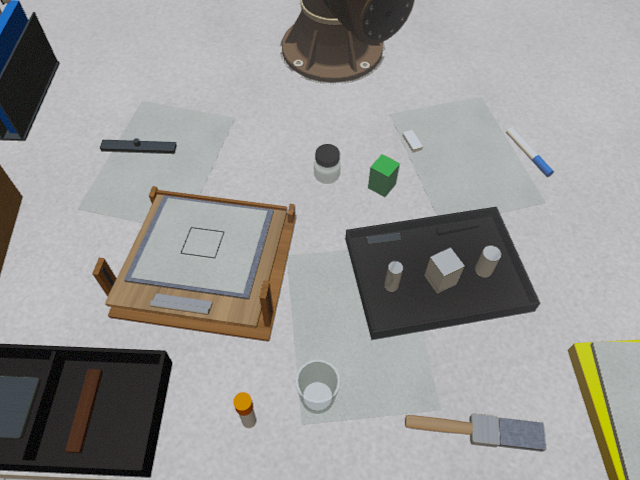

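Top picture: the tray is at left, with the pale square seal at about (197,228) between two round seals at (150,244) and (247,217). The green look-alike stands at (257,350), and the frame is centred at (440,226). In the scene view the seal is at (444,270) and the frame at (203,243). I'll measure the corners precisely on enlarged crops.

Run:
```python
from h import *
S=cv2.imread("pics/scene0.png");T=cv2.imread("pics/top0.png")
def c(I,u,v,w=32,k=9): 
    return cv2.resize(I[v-w:v+w,u-w:u+w],(400,300) if 0 else (390,390),interpolation=cv2.INTER_CUBIC)
# each crop 60x45 px ->400x300, scale 6.667
def c(I,u,v): return cv2.resize(I[v-22:v+23,u-30:u+30],(400,300),interpolation=cv2.INTER_CUBIC)
cv2.imwrite("pics/crops.png",np.vstack([np.hstack([c(T,197,230),c(S,444,270)]),np.hstack([c(T,440,226),c(S,203,243)])]))
```

```text
(no output)
```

View pics/crops.png

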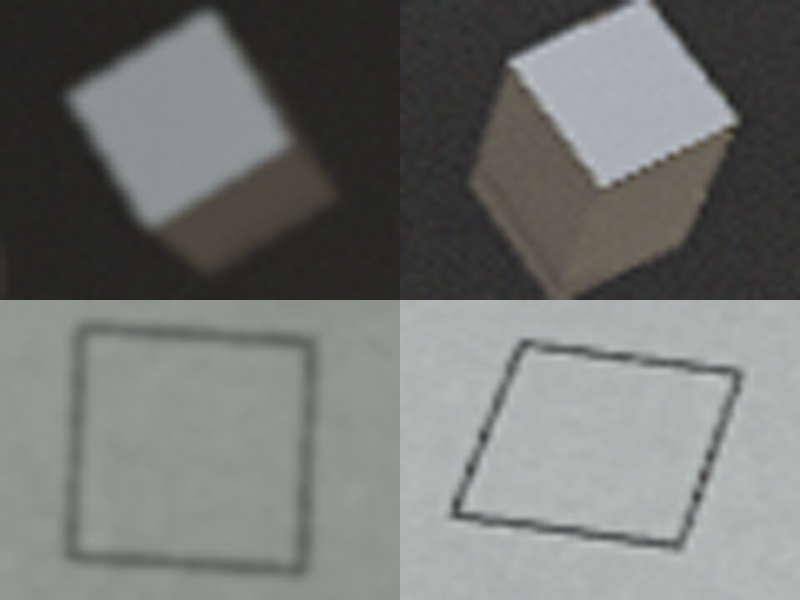

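Crops: the seal's top face is yawed about 30° and clean in both views. The frame's four corners are sharp in both views.

Run:
```python
from h import *
np.set_printoptions(precision=4,suppress=True)
f=lambda P,u,v:[( (x+.5)/(400/60)-.5+u-30,(y+.5)/(300/45)-.5+v-22) for x,y in P]
t=f([(66,94),(211,8),(293,145),(148,228)],197,230)
s=f([(110,63),(243,-4),(338,123),(204,187)],444,270)
a=np.array([atz("top",p,.067) for p in t]);b=np.array([atz("scene",p,.067) for p in s])
for X in(a,b):
    print(X.mean(0),[round(np.linalg.norm(X[i]-X[i-1]),4) for i in range(4)],[round(np.degrees(np.arctan2(*(X[i]-X[i-1])[[1,0]]))%90,1) for i in range(4)])
ft=f([(81,26),(314,41),(303,270),(72,255)],440,226)  # far-left, far-right, near-right, near-left (left=+y)
fs=f([(123,43),(341,73),(282,247),(55,215)],203,243)  # near-right? order: near -y, near +y, far +y, far -y
o=[2,3,0,1] # scene order -> far+y, far-y, near-y, near+y
P=[tri({"top":ft[i],"scene":fs[o[i]]}) for i in range(4)]
for p in P: print(p)
X=np.array([p[0] for p in P]);c=X.mean(0)
ux=(X[0]+X[1]-X[2]-X[3])/2;uy=(X[0]+X[3]-X[1]-X[2])/2
print("frame",c,"lens",np.linalg.norm(ux),np.linalg.norm(uy))
print("slope from frame",np.degrees(np.arctan2(ux[2],np.hypot(*ux[:2]))),"roll",np.degrees(np.arcsin(uy[2]/np.linalg.norm(uy))),"yaw x",np.degrees(np.arctan2(ux[1],ux[0])),"yaw y",np.degrees(np.arctan2(-uy[0],uy[1])))
for dz in(0,.002,.004,-.002): pass
k=np.array([.7058,-.2147,.0728]);d=k-c
print("clip slope",np.degrees(np.arctan2(d[2],np.hypot(*d[:2]))),np.linalg.norm(d))
for cam in("top","scene"):
  for n in("round_a_mid","round_b_mid"):
    print(n,cam,[ (round(q["score"],2),atz(cam,q["uv"],.034)) for q in spot_point(n,cam)])
```

```text
[0.6108 0.2031 0.067 ] [np.float64(0.0404), np.float64(0.041), np.float64(0.0413), np.float64(0.0403)] [np.float64(30.3), np.float64(29.6), np.float64(29.2), np.float64(28.3)]
[0.6096 0.2002 0.067 ] [np.float64(0.0394), np.float64(0.04), np.float64(0.0407), np.float64(0.0389)] [np.float64(30.6), np.float64(31.6), np.float64(29.1), np.float64(29.7)]
(array([ 0.6215, -0.1744,  0.07  ]), np.float64(0.000927963056167485))
(array([ 0.6148, -0.2314,  0.0699]), np.float64(0.0006322602589113368))
(array([ 0.5587, -0.2248,  0.0628]), np.float64(0.0011120743030130003))
(array([ 0.5653, -0.1684,  0.0628]), np.float64(0.001070969283306725))
frame [ 0.5901 -0.1998  0.0664] lens 0.05693402374839112 0.05705489582493901
slope from frame 7.1845940376934765 roll 0.047480861284130246 yaw x -6.38912414132463 yaw y -6.6945262883590315
clip slope 3.1613932975884613 0.11683429225990875
round_a_mid top [(0.75, array([0.5867, 0.2841, 0.034 ]))]
round_b_mid top [(0.77, array([0.6259, 0.1145, 0.034 ])), (0.33, array([ 0.5878, -0.1869,  0.034 ]))]
round_a_mid scene [(0.72, array([0.5815, 0.2713, 0.034 ]))]
round_b_mid scene [(0.74, array([0.6196, 0.1169, 0.034 ])), (0.6, array([0.6067, 0.2041, 0.034 ]))]
```

Request:
arm_command(commands=[{"tx":-0.82,"ty":0.87,"tz":0,"twist":-0.31},{"tx":-0.82,"ty":0.87,"tz":0,"twist":-0.31},{"tx":-0.82,"ty":0.87,"tz":0,"twist":-0.31},{"tx":-0.82,"ty":0.87,"tz":0,"twist":-0.31},{"tx":-0.82,"ty":0.87,"tz":0,"twist":-0.31},{"tx":-0.82,"ty":0.87,"tz":0,"twist":-0.31},{"tx":-0.82,"ty":0.87,"tz":0,"twist":-0.31},{"tx":-0.82,"ty":0.87,"tz":0,"twist":-0.31}], claw=1)

```text
t: 1.77
eef_pos: [0.3338, -0.3715, 0.2272]
ee_rot: [-3.14, 0.001, -1.855]
force: [-0.7, 0.6, -0.5]
width: 0.0874
gripper_force: 0.0
```

```bash
cat > go.py <<'E'
import sys
from h import *
np.set_printoptions(precision=4,suppress=True)
def to(p,yaw):
    s=get_state();M=R.from_euler("xyz",s["ee_rot"]);d=M.inv().apply(np.array(p)-s["eef_pos"])
    y=(yaw-np.degrees(s["ee_rot"][2])+180)%360-180
    print("t",round(float(s["t"]),2),"pos",s["eef_pos"],"rot",np.degrees(s["ee_rot"]),"q",s["q"],"F",s["force"],"M",s["moment"])
    print("tx ty tz twist",d/.25,-y/180)
if __name__=="__main__": a=list(map(float,sys.argv[1:]));to(a[:3],a[3])
E
python3 go.py .610 .2015 .13 -60
```

```text
t 1.77 pos [ 0.3338 -0.3715  0.2272] rot [-179.8922    0.0328 -106.2994] q [-0.4454  0.0657 -0.3653 -0.001  -1.1381  0.1613] F [-0.6628  0.5541 -0.517 ] M [0.0326 0.1351 0.0344]
tx ty tz twist [-2.5099 -0.4163  0.3911] -0.2572188075047042
```

Request:
arm_command(commands=[{"tx":-1,"ty":-0.17,"tz":0,"twist":-0.257},{"tx":-1,"ty":-0.17,"tz":0,"twist":-0.257},{"tx":-1,"ty":-0.17,"tz":0,"twist":-0.257},{"tx":-1,"ty":-0.17,"tz":0,"twist":-0.257},{"tx":-1,"ty":-0.17,"tz":0,"twist":-0.257},{"tx":-1,"ty":-0.17,"tz":0,"twist":-0.257},{"tx":-1,"ty":-0.17,"tz":0,"twist":-0.257},{"tx":-1,"ty":-0.17,"tz":0,"twist":-0.257}])

```text
t: 2.43
eef_pos: [0.4463, -0.1464, 0.2268]
ee_rot: [-3.141, -0.0, -1.051]
force: [-0.5, 0.1, -0.4]
width: 0.0877
gripper_force: 0.0
```

```bash
python3 go.py .610 .2015 .13 -60
```

```text
t 2.43 pos [ 0.4463 -0.1464  0.2268] rot [-179.9702   -0.0129  -60.1909] q [ 0.1036  0.0136 -0.4218 -0.     -1.1348  0.4167] F [-0.5476  0.0973 -0.3984] M [-0.0256  0.204   0.0152]
tx ty tz twist [-0.8822 -1.2599  0.3875] -0.00106063312813518
```

Request:
arm_command(commands=[{"tx":-0.7,"ty":-1,"tz":0},{"tx":-0.7,"ty":-1,"tz":0},{"tx":-0.7,"ty":-1,"tz":0},{"tx":-0.7,"ty":-1,"tz":0},{"tx":-0.7,"ty":-1,"tz":0},{"tx":-0.7,"ty":-1,"tz":0},{"tx":-0.7,"ty":-1,"tz":0},{"tx":-0.7,"ty":-1,"tz":0}])

```text
invalid input
```

```bash
python3 go.py .610 .2015 .10 -60
```

```text
t 2.43 pos [ 0.4463 -0.1464  0.2268] rot [-179.9702   -0.0129  -60.1909] q [ 0.1036  0.0136 -0.4218 -0.     -1.1348  0.4167] F [-0.5476  0.0973 -0.3984] M [-0.0256  0.204   0.0152]
tx ty tz twist [-0.8822 -1.2599  0.5075] -0.00106063312813518
```

Twist has to be given in every row.

Request:
arm_command(commands=[{"tx":-0.7,"ty":-1,"tz":0,"twist":0},{"tx":-0.7,"ty":-1,"tz":0,"twist":0},{"tx":-0.7,"ty":-1,"tz":0,"twist":0},{"tx":-0.7,"ty":-1,"tz":0,"twist":0},{"tx":-0.7,"ty":-1,"tz":0,"twist":0},{"tx":-0.7,"ty":-1,"tz":0,"twist":0},{"tx":-0.7,"ty":-1,"tz":0,"twist":0},{"tx":-0.7,"ty":-1,"tz":0,"twist":0}])

```text
t: 3.1
eef_pos: [0.5791, 0.1294, 0.226]
ee_rot: [-3.141, -0.0, -1.059]
force: [0.2, -0.3, -0.2]
width: 0.0876
gripper_force: 0.0
```

```bash
python3 go.py .610 .2015 .10 -60
```

```text
t 3.1 pos [0.5791 0.1294 0.226 ] rot [-179.9876   -0.0152  -60.6876] q [ 0.5492  0.2258 -0.1757  0.0003 -1.1691 -0.0377] F [ 0.2434 -0.3076 -0.166 ] M [-0.0862  0.0435 -0.0027]
tx ty tz twist [-0.1911 -0.2487  0.5039] -0.0038202071539946776
```

Request:
arm_command(commands=[{"tx":-0.18,"ty":-0.25,"tz":0,"twist":-0.003},{"tx":-0.18,"ty":-0.25,"tz":0,"twist":-0.003},{"tx":-0.18,"ty":-0.25,"tz":0.1,"twist":-0.003},{"tx":-0.18,"ty":-0.25,"tz":0.24,"twist":-0.003},{"tx":-0.18,"ty":-0.25,"tz":0.36,"twist":-0.003},{"tx":-0.18,"ty":-0.25,"tz":0.48,"twist":-0.003},{"tx":-0.18,"ty":-0.25,"tz":0.5,"twist":-0.003},{"tx":-0.18,"ty":-0.25,"tz":0.5,"twist":-0.003}])

```text
t: 3.77
eef_pos: [0.6085, 0.1944, 0.0996]
ee_rot: [3.137, -0.0, -1.051]
force: [0.2, -0.6, 1.2]
width: 0.0876
gripper_force: 0.0
```

```bash
python3 go.py .610 .2015 .013 -60
python3 - <<'E'
from h import *
for c in("top","scene"):cv2.imwrite(f"pics/{c}1.png",grab_frame(c)[:,:,::-1])
S=cv2.imread("pics/scene1.png");T=cv2.imread("pics/top1.png")
cv2.imwrite("pics/g1.png",np.hstack([cv2.resize(I[v-90:v+90,u-60:u+60],(400,600)) for I,u,v in((S,444,250),(T,200,225))]))
E
```

```text
t 3.77 pos [0.6085 0.1944 0.0996] rot [179.7236  -0.0247 -60.2138] q [ 0.6142  0.4053 -0.2271 -0.     -0.9432 -0.0944] F [ 0.2409 -0.5601  1.211 ] M [ 0.0344  0.1083 -0.0419]
tx ty tz twist [-0.0216 -0.021   0.3463] -0.001187656601059454
```

View pics/g1.png

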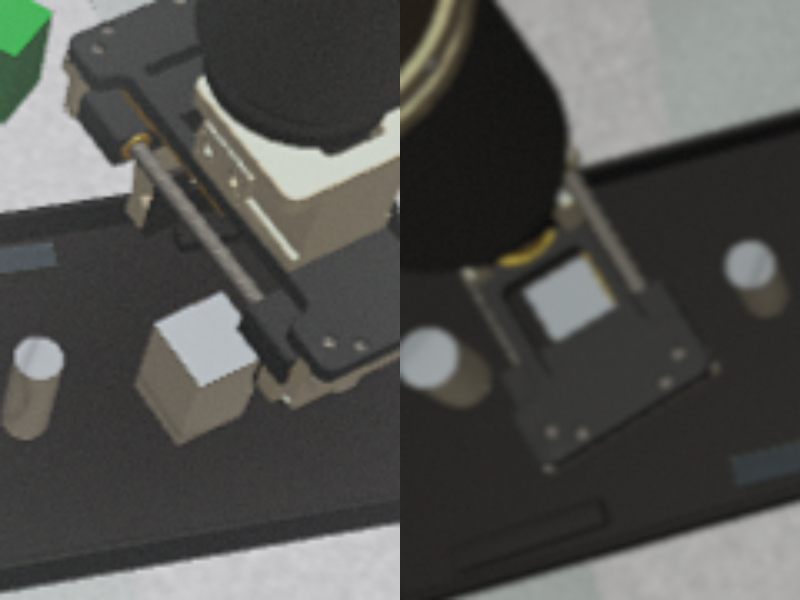

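The open gripper straddles the seal with its closing axis square to the seal's sides. Both round seals are clear of the body. Next I'll make a small sideways correction and go down.

Request:
arm_command(commands=[{"tx":-0.022,"ty":-0.021,"tz":0,"twist":-0.001},{"tx":-0.022,"ty":-0.021,"tz":0.06,"twist":-0.001},{"tx":-0.022,"ty":-0.021,"tz":0.12,"twist":-0.001},{"tx":-0.022,"ty":-0.021,"tz":0.19,"twist":-0.001},{"tx":-0.022,"ty":-0.021,"tz":0.25,"twist":-0.001},{"tx":-0.022,"ty":-0.021,"tz":0.3,"twist":-0.001},{"tx":-0.022,"ty":-0.021,"tz":0.346,"twist":-0.001},{"tx":-0.022,"ty":-0.021,"tz":0.346,"twist":-0.001}])

```text
t: 4.53
eef_pos: [0.6106, 0.2038, 0.0136]
ee_rot: [3.14, 0.0, -1.045]
force: [-0.5, -0.8, -0.4]
width: 0.0875
gripper_force: 0.0
```

```bash
python3 go.py .610 .2015 .013 -60
```

```text
t 4.53 pos [0.6106 0.2038 0.0136] rot [179.8964   0.0085 -59.8877] q [ 0.6244  0.5077 -0.293  -0.0005 -0.7719 -0.0986] F [-0.4569 -0.8382 -0.3525] M [-0.0384  0.2468  0.0042]
tx ty tz twist [0.0066 0.0066 0.0024] 0.0006236296437356891
```

Request:
arm_command(commands=[{"tx":0.006,"ty":0.006,"tz":0,"twist":0},{"tx":0.006,"ty":0.006,"tz":0,"twist":0},{"tx":0.006,"ty":0.006,"tz":0,"twist":0},{"tx":0.006,"ty":0.006,"tz":0,"twist":0},{"tx":0.006,"ty":0.006,"tz":0,"twist":0},{"tx":0.006,"ty":0.006,"tz":0,"twist":0},{"tx":0.006,"ty":0.006,"tz":0,"twist":0},{"tx":0.006,"ty":0.006,"tz":0,"twist":0}], claw=0, grip_force=25)

```text
t: 5.2
eef_pos: [0.6105, 0.2017, 0.0151]
ee_rot: [3.141, -0.0, -1.045]
force: [-3.5, -1.5, 4.3]
width: 0.0401
gripper_force: 9.5
```

Request:
arm_command(commands=[{"tx":0,"ty":0,"tz":0,"twist":0},{"tx":0,"ty":0,"tz":0,"twist":0},{"tx":0,"ty":0,"tz":0,"twist":0},{"tx":0,"ty":0,"tz":-0.02,"twist":0},{"tx":0,"ty":0,"tz":-0.08,"twist":0},{"tx":0,"ty":0,"tz":-0.2,"twist":0},{"tx":0,"ty":0,"tz":-0.32,"twist":0},{"tx":0,"ty":0,"tz":-0.44,"twist":0}])

```text
t: 5.87
eef_pos: [0.6102, 0.2017, 0.1257]
ee_rot: [3.14, 0.0, -1.045]
force: [1.0, 1.0, -2.3]
width: 0.0401
gripper_force: 25.0
```

```bash
python3 go.py .590 -.20 .15 -6.5
```

```text
t 5.87 pos [0.6102 0.2017 0.1257] rot [179.9212   0.0066 -59.8764] q [ 0.6221  0.384  -0.1928 -0.0003 -0.9954 -0.0962] F [ 1.0282  0.9867 -2.2622] M [0.0738 0.0084 0.0301]
tx ty tz twist [ 1.3491  0.8765 -0.0961] -0.2965355882596005
```

Grasped and lifted: the opening is 40.1 mm and the force drop fits the seal's weight. Next I'll carry it over the pad.

Request:
arm_command(commands=[{"tx":0.16,"ty":0.1,"tz":-0.1,"twist":-0.03},{"tx":0.32,"ty":0.2,"tz":-0.1,"twist":-0.07},{"tx":0.48,"ty":0.32,"tz":-0.1,"twist":-0.11},{"tx":0.64,"ty":0.42,"tz":-0.1,"twist":-0.15},{"tx":0.78,"ty":0.5,"tz":-0.1,"twist":-0.19},{"tx":0.9,"ty":0.58,"tz":-0.1,"twist":-0.23},{"tx":1,"ty":0.65,"tz":-0.1,"twist":-0.26},{"tx":1,"ty":0.65,"tz":-0.1,"twist":-0.297}])

```text
t: 6.53
eef_pos: [0.5945, -0.0997, 0.1499]
ee_rot: [3.141, 0.001, -0.108]
force: [0.3, 0.5, -2.5]
width: 0.0404
gripper_force: 25.0
```

```bash
python3 go.py .590 -.20 .15 -6.5
```

```text
t 6.53 pos [ 0.5945 -0.0997  0.1499] rot [179.981    0.0449  -6.2157] q [ 0.1577  0.3011 -0.2567  0.0001 -1.0139  1.3046] F [ 0.2757  0.5297 -2.5052] M [ 0.0113  0.0773 -0.0149]
tx ty tz twist [ 0.0256  0.4006 -0.0001] 0.001579237587689243
```

Request:
arm_command(commands=[{"tx":0,"ty":0.1,"tz":0,"twist":0.0015},{"tx":-0.02,"ty":0.2,"tz":0,"twist":0.0015},{"tx":-0.06,"ty":0.3,"tz":0,"twist":0.0015},{"tx":-0.1,"ty":0.38,"tz":0.04,"twist":0.0015},{"tx":-0.134,"ty":0.4,"tz":0.12,"twist":0.0015},{"tx":-0.134,"ty":0.4,"tz":0.2,"twist":0.0015},{"tx":-0.134,"ty":0.4,"tz":0.26,"twist":0.0015},{"tx":-0.134,"ty":0.4,"tz":0.26,"twist":0.0015}], grip_force=40)

```text
t: 7.2
eef_pos: [0.5486, -0.1915, 0.0818]
ee_rot: [-3.141, 0.006, -0.118]
force: [-1.1, 0.3, -2.9]
width: 0.0402
gripper_force: 40.0
```

```bash
python3 go.py .5503 -.1955 .075 -6.5
```

```text
t 7.2 pos [ 0.5486 -0.1915  0.0818] rot [-179.9776    0.318    -6.7629] q [-0.0002  0.3425 -0.3767 -0.0014 -0.8571  1.4538] F [-1.127   0.2742 -2.8872] M [-0.0702  0.2725  0.0151]
tx ty tz twist [0.0089 0.0151 0.0272] -0.0014606345436814334
```

Request:
arm_command(commands=[{"tx":0.008,"ty":0.015,"tz":0.008,"twist":0},{"tx":0.008,"ty":0.015,"tz":0.014,"twist":0},{"tx":0.008,"ty":0.015,"tz":0.02,"twist":0},{"tx":0.008,"ty":0.015,"tz":0.026,"twist":0},{"tx":0.008,"ty":0.015,"tz":0.032,"twist":0},{"tx":0.008,"ty":0.015,"tz":0.032,"twist":0},{"tx":0.008,"ty":0.015,"tz":0.032,"twist":0},{"tx":0.008,"ty":0.015,"tz":0.032,"twist":0}])

```text
t: 7.87
eef_pos: [0.5528, -0.1955, 0.0773]
ee_rot: [-3.142, -0.0, -0.116]
force: [0.8, 0.5, -3.7]
width: 0.0398
gripper_force: 40.0
```

```bash
python3 go.py .5503 -.1955 .072 -6.5
```

```text
t 7.87 pos [ 0.5528 -0.1955  0.0773] rot [-179.9978   -0.0175   -6.6726] q [-0.0066  0.3523 -0.3747 -0.     -0.8435  1.461 ] F [ 0.8263  0.5112 -3.6984] M [-0.0733  0.1734 -0.0704]
tx ty tz twist [-0.0099  0.0013  0.0211] -0.0009586264662895398
```

Request:
arm_command(commands=[{"tx":0,"ty":0,"tz":0.004,"twist":0},{"tx":0,"ty":0,"tz":0.008,"twist":0},{"tx":0,"ty":0,"tz":0.012,"twist":0},{"tx":0,"ty":0,"tz":0.016,"twist":0},{"tx":0,"ty":0,"tz":0.016,"twist":0},{"tx":0,"ty":0,"tz":0.016,"twist":0},{"tx":0,"ty":0,"tz":0.016,"twist":0},{"tx":0,"ty":0,"tz":0.016,"twist":0}])

```text
t: 8.53
eef_pos: [0.5527, -0.1956, 0.0731]
ee_rot: [3.142, -0.0, -0.117]
force: [-0.2, -0.5, -2.3]
width: 0.0399
gripper_force: 40.0
```

```bash
python3 go.py .5503 -.1955 .072 -6.5
```

```text
t 8.53 pos [ 0.5527 -0.1956  0.0731] rot [179.9993  -0.0035  -6.6796] q [-0.0068  0.3574 -0.3787  0.     -0.8347  1.461 ] F [-0.2444 -0.4681 -2.2918] M [-0.1154  0.1679 -0.0153]
tx ty tz twist [-0.0098  0.0009  0.0044] -0.0009975850233983705
```

Request:
arm_command(commands=[{"tx":0,"ty":0,"tz":0.004,"twist":0},{"tx":0,"ty":0,"tz":0.008,"twist":0},{"tx":0,"ty":0,"tz":0.012,"twist":0},{"tx":0,"ty":0,"tz":0.012,"twist":0},{"tx":0,"ty":0,"tz":0.012,"twist":0},{"tx":0,"ty":0,"tz":0.012,"twist":0},{"tx":0,"ty":0,"tz":0.012,"twist":0},{"tx":0,"ty":0,"tz":0.012,"twist":0}])

```text
t: 9.2
eef_pos: [0.553, -0.1956, 0.0703]
ee_rot: [3.142, -0.001, -0.117]
force: [0.6, 0.2, 0.9]
width: 0.0395
gripper_force: 40.0
```

Request:
arm_command(commands=[{"tx":0,"ty":0,"tz":0.004,"twist":0},{"tx":0,"ty":0,"tz":0.008,"twist":0},{"tx":0,"ty":0,"tz":0.008,"twist":0},{"tx":0,"ty":0,"tz":0.008,"twist":0},{"tx":0,"ty":0,"tz":0.008,"twist":0},{"tx":0,"ty":0,"tz":0.008,"twist":0},{"tx":0,"ty":0,"tz":0.008,"twist":0},{"tx":0,"ty":0,"tz":0.008,"twist":0}])

```text
t: 9.87
eef_pos: [0.5532, -0.1956, 0.0684]
ee_rot: [3.142, -0.001, -0.116]
force: [1.8, 0.3, 5.3]
width: 0.0397
gripper_force: 40.0
```

Request:
arm_command(commands=[{"tx":0,"ty":0,"tz":-0.06,"twist":0},{"tx":0,"ty":0,"tz":-0.12,"twist":0},{"tx":0.1,"ty":0,"tz":-0.12,"twist":0},{"tx":0.2,"ty":0,"tz":-0.12,"twist":0},{"tx":0.28,"ty":0,"tz":-0.12,"twist":0},{"tx":0.28,"ty":0,"tz":-0.09,"twist":0},{"tx":0.28,"ty":0,"tz":-0.06,"twist":0},{"tx":0.28,"ty":0,"tz":-0.06,"twist":0}])

```text
t: 10.53
eef_pos: [0.62, -0.2033, 0.08]
ee_rot: [-3.141, 0.005, -0.117]
force: [-0.0, 1.3, -1.4]
width: 0.0399
gripper_force: 40.0
```

Request:
arm_command(commands=[{"tx":0,"ty":0,"tz":0.003,"twist":0},{"tx":0,"ty":0,"tz":0.006,"twist":0},{"tx":0,"ty":0,"tz":0.008,"twist":0},{"tx":0,"ty":0,"tz":0.008,"twist":0},{"tx":0,"ty":0,"tz":0.008,"twist":0},{"tx":0,"ty":0,"tz":0.008,"twist":0},{"tx":0,"ty":0,"tz":0.008,"twist":0},{"tx":0,"ty":0,"tz":0.008,"twist":0}])

```text
t: 11.2
eef_pos: [0.6223, -0.2037, 0.0812]
ee_rot: [-3.142, -0.0, -0.117]
force: [0.1, 0.6, -2.1]
width: 0.0397
gripper_force: 40.0
```

Request:
arm_command(commands=[{"tx":0,"ty":0,"tz":0.004,"twist":0},{"tx":0,"ty":0,"tz":0.008,"twist":0},{"tx":0,"ty":0,"tz":0.008,"twist":0},{"tx":0,"ty":0,"tz":0.008,"twist":0},{"tx":0,"ty":0,"tz":0.008,"twist":0},{"tx":0,"ty":0,"tz":0.008,"twist":0},{"tx":0,"ty":0,"tz":0.008,"twist":0},{"tx":0,"ty":0,"tz":0.008,"twist":0}])

```text
t: 11.87
eef_pos: [0.6225, -0.2037, 0.0792]
ee_rot: [3.142, -0.001, -0.117]
force: [0.3, -0.4, 1.0]
width: 0.0398
gripper_force: 40.0
```

Request:
arm_command(commands=[{"tx":0,"ty":0,"tz":0.004,"twist":0},{"tx":0,"ty":0,"tz":0.008,"twist":0},{"tx":0,"ty":0,"tz":0.008,"twist":0},{"tx":0,"ty":0,"tz":0.008,"twist":0},{"tx":0,"ty":0,"tz":0.008,"twist":0},{"tx":0,"ty":0,"tz":0.008,"twist":0},{"tx":0,"ty":0,"tz":0.008,"twist":0},{"tx":0,"ty":0,"tz":0.008,"twist":0}])

```text
t: 12.53
eef_pos: [0.6227, -0.2037, 0.0774]
ee_rot: [3.142, -0.001, -0.116]
force: [2.2, -0.0, 5.8]
width: 0.04
gripper_force: 40.0
```

Request:
arm_command(commands=[{"tx":0,"ty":0,"tz":-0.03,"twist":0},{"tx":0,"ty":0,"tz":-0.03,"twist":0},{"tx":-0.06,"ty":0,"tz":-0.03,"twist":-0.001},{"tx":-0.13,"ty":0,"tz":-0.02,"twist":-0.001},{"tx":-0.13,"ty":0,"tz":-0.01,"twist":-0.001},{"tx":-0.13,"ty":0,"tz":0,"twist":-0.001},{"tx":-0.13,"ty":0,"tz":0.01,"twist":-0.001},{"tx":-0.13,"ty":0,"tz":0.012,"twist":-0.001}])

```text
t: 13.2
eef_pos: [0.5892, -0.1999, 0.0735]
ee_rot: [3.141, 0.002, -0.114]
force: [-4.3, 1.9, 4.0]
width: 0.0395
gripper_force: 40.0
```

```bash
python3 go.py .5901 -.1998 .0745 -6.5
```

```text
t 13.2 pos [ 0.5892 -0.1999  0.0735] rot [179.9937   0.1302  -6.5079] q [-0.0138  0.4082 -0.2938 -0.0002 -0.871   1.4711] F [-4.3125  1.9005  4.0488] M [0.4658 1.8724 0.0377]
tx ty tz twist [ 0.0034 -0.0007 -0.004 ] -4.3831055255181027e-05
```

Both touches give a slope of about 7.5°, which agrees with the 7.2° seen. The uphill edge is on the sheet now. I'll loosen the grip and roll the seal about that edge until it lies flat.

Request:
arm_command(commands=[{"tx":0,"ty":0,"tz":0,"twist":0},{"tx":0,"ty":0,"tz":0,"twist":0},{"tx":-0.003,"ty":0,"tz":0.003,"twist":0},{"tx":-0.006,"ty":0,"tz":0.006,"twist":0},{"tx":-0.009,"ty":0,"tz":0.009,"twist":0},{"tx":-0.012,"ty":0,"tz":0.012,"twist":0},{"tx":-0.014,"ty":0,"tz":0.014,"twist":0},{"tx":-0.015,"ty":0,"tz":0.016,"twist":0}], grip_force=7)

```text
t: 13.87
eef_pos: [0.5878, -0.1998, 0.071]
ee_rot: [3.141, -0.003, -0.113]
force: [-0.8, 0.2, 5.8]
width: 0.0398
gripper_force: 7.0
```

```bash
python3 go.py .5864 -.1994 .0694 -6.5
```

```text
t 13.87 pos [ 0.5878 -0.1998  0.071 ] rot [179.9824  -0.1817  -6.4733] q [-0.0131  0.4063 -0.3046  0.0008 -0.8568  1.4704] F [-0.8125  0.2038  5.7939] M [-0.0531  0.4295  0.056 ]
tx ty tz twist [-0.0056 -0.0008  0.0064] 0.00014817251437351488
```

Request:
arm_command(commands=[{"tx":-0.002,"ty":0,"tz":0.002,"twist":0},{"tx":-0.003,"ty":0,"tz":0.004,"twist":0},{"tx":-0.004,"ty":0,"tz":0.006,"twist":0},{"tx":-0.004,"ty":0,"tz":0.008,"twist":0},{"tx":-0.004,"ty":0,"tz":0.008,"twist":0},{"tx":-0.004,"ty":0,"tz":0.008,"twist":0},{"tx":-0.004,"ty":0,"tz":0.008,"twist":0},{"tx":-0.004,"ty":0,"tz":0.008,"twist":0}])

```text
t: 14.53
eef_pos: [0.5863, -0.1996, 0.0689]
ee_rot: [3.141, -0.002, -0.113]
force: [-2.0, 0.1, 5.0]
width: 0.0399
gripper_force: 7.0
```

```bash
python3 go.py .5864 -.1994 .0694 -6.5;  python3 - <<'E'
from h import *
for c in("top","scene"):cv2.imwrite(f"pics/{c}2.png",grab_frame(c)[:,:,::-1])
S=cv2.imread("pics/scene2.png");T=cv2.imread("pics/top2.png")
cv2.imwrite("pics/g2.png",np.hstack([cv2.resize(I[v-45:v+45,u-30:u+30],(400,600),interpolation=cv2.INTER_CUBIC) for I,u,v in((S,203,230),(T,440,226))]))
E
```

```text
t 14.53 pos [ 0.5863 -0.1996  0.0689] rot [179.9859  -0.1301  -6.4791] q [-0.0129  0.4072 -0.309   0.0006 -0.8524  1.4702] F [-1.9995  0.0672  5.0215] M [0.0116 0.8294 0.0213]
tx ty tz twist [ 0.0002 -0.0007 -0.0019] 0.00011598855705380452
```

View pics/g2.png

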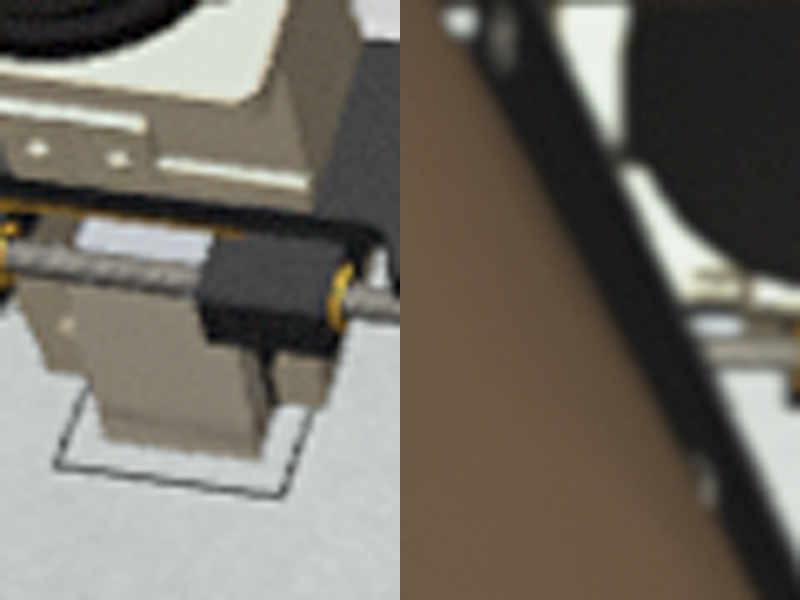

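The seal stands inside the frame, squared with it: the side gaps are about equal, and the foot edge runs parallel to the frame line. The force fell from 5.8 to 5.0 N as I pushed, so the seal slid a little in the light grip. I'll check the tilt from the near-left vertical edge, (75,265) to (105,437) in the crop.

```bash
cat > chk.py <<'E'
from h import *
import sys
np.set_printoptions(precision=2,suppress=True)
c=calibration("scene");K=np.array(c["camera_matrix"]);T=np.linalg.inv(np.array(c["extrinsics"]))
pr=lambda X:(lambda p:(p[:2]/p[2]))(K@(T[:3,:3]@X+T[:3,3]))
def ang(th,off=(0,0,0)):
    M=R.from_euler("zy",[0,0]) ; M=R.from_euler("z",-6.5,degrees=True)*R.from_euler("y",-th,degrees=True)
    o=np.array([.590,-.1998,.0635])+off
    r=[]
    for sy in(-1,1):
        a=pr(o+M.apply([.02,sy*.02,0]));b=pr(o+M.apply([.02,sy*.02,.045]));r+=[np.degrees(np.arctan2(b[0]-a[0],a[1]-b[1])),a]
    return r
for th in(0,4,7.5,11): print(th,*ang(th))
g=cv2.cvtColor(cv2.imread(sys.argv[1]),cv2.COLOR_BGR2GRAY).astype(float)
# subpixel left edge: strongest horizontal gradient near the predicted left vertical edge
a=np.array([203-30+105/6.667,230-45+437/6.667]);b=np.array([203-30+77/6.667,230-45+270/6.667])
P=[]
for v in range(int(b[1])+2,int(a[1])-1):
    u0=a[0]+(b[0]-a[0])*(v-a[1])/(b[1]-a[1]);us=np.arange(int(u0)-4,int(u0)+6);d=np.abs(np.gradient(g[v,us]))
    k=d.argmax();w=d[max(k-1,0):k+2];P.append((np.sum(us[max(k-1,0):k+2]*w)/w.sum(),v))
P=np.array(P);m=np.ones(len(P),bool)
for _ in range(3):
    f=np.polyfit(P[m,1],P[m,0],1);r=P[:,0]-np.polyval(f,P[:,1]);m=abs(r)<.6
print("edge angle",-np.degrees(np.arctan(f[0])),"n",m.sum(),len(P),"foot u",np.polyval(f,a[1]),"a",a);print(P[:,0])
E
python3 chk.py pics/scene2.png
```

```text
0 -19.491142248382157 [188.46 251.46] -16.17469406797867 [212.13 254.73]
4 -15.956032059811218 [188.3  250.98] -12.977773093757756 [212.   254.25]
7.5 -13.28965591246519 [188.18 250.53] -10.592529589593084 [211.91 253.8 ]
11 -10.938529052444418 [188.08 250.03] -8.50581277301619 [211.83 253.3 ]
edge angle -2.8542436471843837 n 7 22 foot u 184.3909332623564 a [188.75 250.55]
[186.7  187.   183.59 183.16 183.18 181.43 181.4  181.33 182.31 184.
 185.05 185.04 184.96 182.33 184.79 185.18 184.78 183.68 183.3  183.14
 184.39 184.32]
```

Run:
```python
import cv2
I=cv2.imread("pics/scene2.png")[212:257,172:232]
cv2.imwrite("pics/g3.png",cv2.convertScaleAbs(cv2.resize(I,(800,600),interpolation=cv2.INTER_CUBIC),alpha=1.4,beta=-40))
```

```text
(no output)
```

View pics/g3.png

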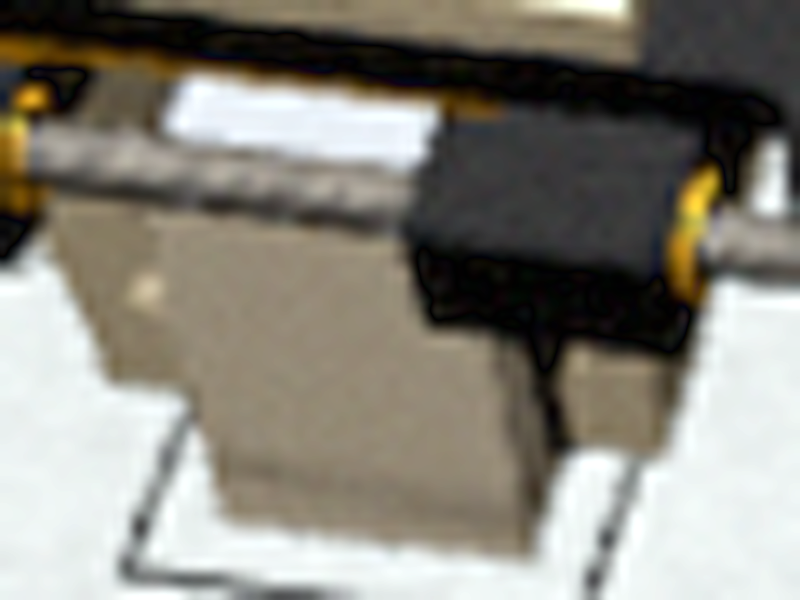

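The left edge runs from (155,225) to (228,520), leaning 13.9°. An upright seal would show 19.5° and one tilted 7.5° would show 13.3°, so the foot lies flat. Next I'll firm the grip and bring the push to 10 N, which should read about 7.5 N with the seal's weight on the tool.

Request:
arm_command(commands=[{"tx":0,"ty":0,"tz":0,"twist":0},{"tx":0,"ty":0,"tz":0,"twist":0},{"tx":0,"ty":0,"tz":0.002,"twist":0},{"tx":0,"ty":0,"tz":0.004,"twist":0},{"tx":0,"ty":0,"tz":0.006,"twist":0},{"tx":0,"ty":0,"tz":0.006,"twist":0},{"tx":0,"ty":0,"tz":0.006,"twist":0},{"tx":0,"ty":0,"tz":0.006,"twist":0}], grip_force=13)

```text
t: 15.3
eef_pos: [0.5865, -0.1996, 0.0678]
ee_rot: [3.141, -0.003, -0.113]
force: [-3.1, 0.5, 8.7]
width: 0.0403
gripper_force: 13.0
```

Run:
```python
from h import *
F=[]
for i in range(6):
    grab_frame("scene");s=get_state();F.append(np.r_[s["force"],s["moment"]])
np.set_printoptions(precision=2,suppress=True)
print(np.array(F).mean(0),np.array(F).std(0),s["eef_pos"]*1000,s["width"],s["gripper_force"],s["t"])
```

```text
[-3.04  0.46  8.6   0.13  1.03  0.  ] [0.5  0.4  0.19 0.03 0.03 0.03] [ 586.5  -199.59   67.78] 0.03974861638515132 13.000012636184692 15.6
```

Request:
arm_command(commands=[{"tx":0,"ty":0,"tz":-0.001,"twist":0},{"tx":0,"ty":0,"tz":-0.002,"twist":0},{"tx":0,"ty":0,"tz":-0.002,"twist":0},{"tx":0,"ty":0,"tz":-0.002,"twist":0},{"tx":0,"ty":0,"tz":-0.002,"twist":0},{"tx":0,"ty":0,"tz":-0.002,"twist":0},{"tx":0,"ty":0,"tz":-0.002,"twist":0},{"tx":0,"ty":0,"tz":-0.002,"twist":0}], grip_force=18)

```text
t: 16.27
eef_pos: [0.5864, -0.1996, 0.0682]
ee_rot: [3.141, -0.003, -0.113]
force: [-2.0, 0.5, 7.5]
width: 0.04
gripper_force: 18.0
```

Run:
```python
from h import *
F=[]
for i in range(6):
    I=grab_frame("scene");s=get_state();F.append(np.r_[s["force"],s["moment"]])
np.set_printoptions(precision=2,suppress=True)
print(np.array(F).mean(0),s["eef_pos"]*1000,s["width"],s["gripper_force"],s["t"])
I=I[:,:,::-1]
a=cv2.resize(I[212:257,172:232],(800,600),interpolation=cv2.INTER_CUBIC)
b=cv2.resize(I[200:350,340:540],(400,300))
a=np.vstack([cv2.resize(a,(400,300)),b]);
c=cv2.resize(I[212:257,172:202],(400,600),interpolation=cv2.INTER_CUBIC)
cv2.imwrite("pics/g4.png",np.hstack([a,c]))
```

```text
[-2.76  0.56  7.25  0.09  0.97  0.02] [ 586.48 -199.57   68.19] 0.03983591373698355 17.999923825263977 16.5667
```

View pics/g4.png

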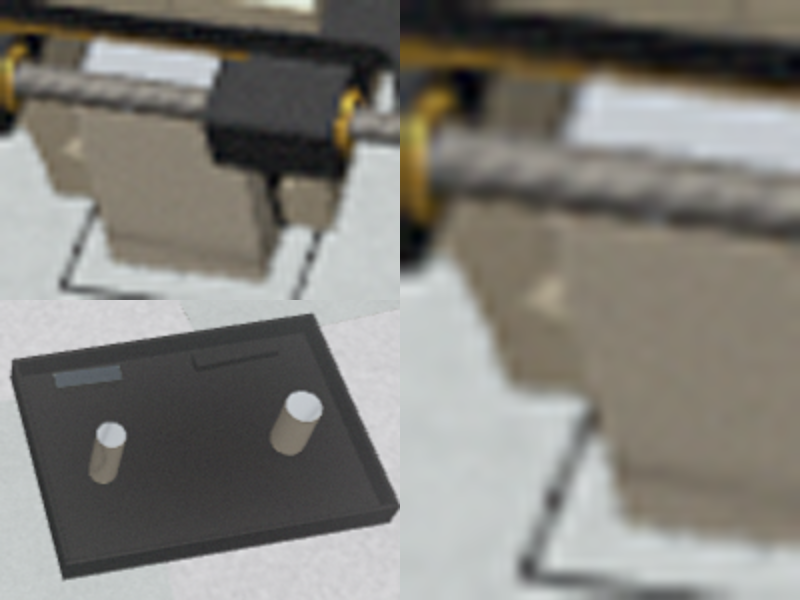

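Both round seals still stand and the seal is flush-looking inside the frame. I'll do a last settling: ease the grip, take off the leftover uphill thrust, and re-grip.

Request:
arm_command(commands=[{"tx":0,"ty":0,"tz":0,"twist":0},{"tx":0,"ty":0,"tz":0,"twist":0},{"tx":-0.001,"ty":0,"tz":0.001,"twist":0},{"tx":-0.002,"ty":0,"tz":0.002,"twist":0},{"tx":-0.003,"ty":0,"tz":0.003,"twist":0},{"tx":-0.003,"ty":0,"tz":0.004,"twist":0},{"tx":-0.003,"ty":0,"tz":0.004,"twist":0},{"tx":-0.003,"ty":0,"tz":0.004,"twist":0}], grip_force=9)

```text
t: 17.23
eef_pos: [0.5861, -0.1996, 0.0674]
ee_rot: [3.141, -0.003, -0.113]
force: [-2.0, -0.2, 8.6]
width: 0.0399
gripper_force: 9.0
```

Request:
arm_command(commands=[{"tx":0,"ty":0,"tz":0,"twist":0},{"tx":0,"ty":0,"tz":0,"twist":0},{"tx":0,"ty":0,"tz":0,"twist":0},{"tx":0,"ty":0,"tz":0,"twist":0},{"tx":0,"ty":0,"tz":0,"twist":0},{"tx":0,"ty":0,"tz":0,"twist":0},{"tx":0,"ty":0,"tz":0,"twist":0},{"tx":0,"ty":0,"tz":0,"twist":0}], grip_force=15)

```text
t: 17.9
eef_pos: [0.5861, -0.1996, 0.0674]
ee_rot: [3.141, -0.003, -0.113]
force: [-1.9, 0.7, 8.5]
width: 0.0399
gripper_force: 15.0
```

```bash
cat > f.py <<'E'
from h import *
F=[]
for i in range(8):
    I=grab_frame("scene");s=get_state();F.append(np.r_[s["force"],s["moment"]])
np.set_printoptions(precision=2,suppress=True)
print(np.array(F).mean(0),s["eef_pos"]*1000,s["width"],s["gripper_force"],s["t"])
E
python3 f.py
```

```text
[-2.05  0.25  8.31  0.05  0.76 -0.01] [ 586.14 -199.56   67.44] 0.03977955060437889 14.999966472387314 18.3
```

Request:
arm_command(commands=[{"tx":0,"ty":0,"tz":-0.0015,"twist":0},{"tx":0,"ty":0,"tz":-0.0015,"twist":0},{"tx":0,"ty":0,"tz":-0.0015,"twist":0},{"tx":0,"ty":0,"tz":-0.0015,"twist":0},{"tx":0,"ty":0,"tz":-0.0015,"twist":0},{"tx":0,"ty":0,"tz":-0.0015,"twist":0},{"tx":0,"ty":0,"tz":-0.0015,"twist":0},{"tx":0,"ty":0,"tz":-0.0015,"twist":0}])

```text
t: 18.97
eef_pos: [0.5861, -0.1995, 0.0677]
ee_rot: [3.141, -0.003, -0.113]
force: [-1.5, 0.2, 7.7]
width: 0.0402
gripper_force: 15.0
```

```bash
python3 f.py && python3 -c "from station import *;print(job_done())"
```

```text
[-2.05  0.36  7.7   0.01  0.69 -0.01] [ 586.1  -199.57   67.73] 0.03987247665801056 14.999984353780746 19.3667
the job is handed in; nothing more can be done
None
```

I handed the job in at 19.4 s: the square seal is pressed on the sheet inside the frame and squared with it, lying flat on a slope of about 7.5° (judged by touch and camera to within about 1.5°), pushed with about 10 N and still gripped at 15 N, and both round seals were still standing when last pictured, at 16.6 s.

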